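# Tilt an egg on the candling stage for an air-cell check

## Robot

A 6-joint arm with a two-finger parallel gripper is mounted at the origin on the work surface. World frame = base frame: x ahead of the robot, y to its left, z up, the work surface at z = 0. Lengths are in m, angles in degrees, forces in N, time in s.
With the tool pointing down it reaches from about 0.3 to 0.75 m from the base axis. Payload 8.5 kg.
Tool frame: the origin (TCP) lies at the very end of the fingers, on their centre line; the grasp point (between the pads) lies 19 mm behind it (env.tcp_to_grasp is the distance from the TCP to the grasp point, in m); z points along the fingers, y is the line along which they close (so a half turn about z gives the same grasp; the last joint's range is limited). The gripper opens to 85 mm and grips with 20 to 120 N. Pads are 22 mm wide; open, the fingers measure 114 mm over their backs; the gripper's body (76 mm by 85 mm) begins 54 mm behind the grasp point. The pads swing forward as they close: fully open they stand 13 mm farther back than shut.
Start: joints at [-78.398, 21.807, 74.336, -0, 83.858, -12.336], TCP at [0.223, -0.503, 0.231] pointing down, gripper open.
Joint ranges: [-178.18, 178.18], [-50.72, 133.34], [12.68, 142.11], [-81.47, 261.47], [9.98, 163.14], [-165.26, 165.26]. Speed limits (degrees/s): [136.94, 136.94, 180, 180, 180, 180].

## Interface

Orientations are given as a 3x3 rotation matrix whose columns are the frame's x, y, z axes.
In Python, from rig import status, get_image, env gives the robot as it stands.
- The arm moves only by the shell command python3 -m handwheel 'ROWS' [FORCE]. ROWS is text: rows parted by semicolons, each of 7 numbers parted by spaces: the shift along the world's x, y, z in cm, then the turn, a rotation vector about the world's x, y, z in degrees, then the opening, from 0 (shut) to 1 (fully open). In form: dx dy dz wx wy wz gripper; .... A call has 1 to 8 rows; each row is the pose to reach, as a shift and turn from the pose commanded when the call began; what a row does not reach only later rows make up. A row lasts 1/12 s, in which the tool goes at most 41.7 mm and 7.16 degrees, less where a joint would pass 70% of its speed; a pose out of reach is approached as far as the arm can. A call with a gripper value outside its range is refused whole. The fingers move at their own pace and stop on an object; FORCE is the grip in N (left out, the last holds). Time passes only in rows, so rows that repeat a pose let the fingers close. It gives the time, the measured TCP pose, the force, the opening and the grip force at its end, in the units of the state.
- status.observe(): the state, without advancing time (a new reading comes with each control period).
- get_image(name): name is "side" or "top"; returns a dict with "color" (420x560x3 uint8, red, green, blue), "vertical_fov" (degrees; the focal length in pixels is half the picture's height over the tangent of half this angle, whatever the lens; pixels are square), "cx", "cy" (the principal point, pixels), "xyz" and "orientation" of the camera in the world. Camera axes: x right, y down, z forward; pixel columns grow to the right and rows downward; lengths in m; the calibration is good to about 2 mm. A picture is of the moment at which its call begins. There is no depth.
- env.close_job(): hands the job in; it is judged then, once.
The state is a dict: "time_s": time; "q": joint angles; "qvel": joint speeds; "joint_efforts": joint torques, N m; "position": TCP position; "tool_rot": TCP orientation; "ft_force": force on the tool from outside, world axes, zero at the start; "wrist_torque": the same for the moment, N m; "grip_width": finger opening in m; "gripper_force": force on a finger pad.
Only numpy, scipy, OpenCV 4.12 (cv2) and the standard library are available. Lean on these libraries where they do the work, as an engineer would, in place of code of your own. Each camera call takes 0.05 s, during which the arm holds its last target. There are 200 camera calls.

## Task

An egg stands over the lamp of the candling stage; tilt it for an air-cell check: with a fingertip press down the thumb pad at the corner of the spring-backed tilt plate until the plate's pointer is level with the sliding index on the scale, without running on past it, and keep it there for a good second. Then ease your finger up slowly so that the plate comes back to level without springing back, and leave the stage. The egg must stay quietly in its cup: do not touch it, the pointer, the scale's index or anything else on the bench.

Things in the scene. Friction and masses are not known exactly. Their poses are not given: they have to be found in the camera images.
- stage: Candling tilt stage, fixed to the bench (place and yaw differ). Black base: 150 mm square, 10 mm thick, set cornerwise (corners on the stage's x and y axes, 106 mm out), with a 46 mm wide tongue to y = +138 mm. Origin: centre of its underside, on the bench; z up. Two bearing posts at x = +-88 mm, 72 mm high, carry the hinge along x. The thumb pad, pointer and scale lie to +y
- tilt_plate (a joint): Tilt of the plate, rad: 0 = level, at rest on its stop; grows as the +y corner goes down; hard stop at 0.27. Hinge line along the stage's x, 62 mm above the bench. A spring returns it: 0.12 N m at level plus 1.9 N m per rad (about 2 N on the thumb pad at level, 9 N at 0.22 rad). Little damping: let go suddenly, it snaps back
- thumb_pad: Black rubber thumb pad, a low dome 21 mm across and 5 mm high on the plate's +y corner. Origin: the top of the dome, 60 mm from the hinge line, 71 mm above the bench when level. Moves with the plate (a pad drop of 0.58 mm goes with a pointer drop of 1 mm)
- pointer: Brass pointer blade, 3 mm thick, 32 mm long, sticking out of the plate's +y corner towards the scale. Origin: its tip, 104 mm from the hinge line, 62 mm above the bench when level. Moves with the plate
- scale_top (a point): Top of the upright scale, 80 mm above the bench, middle of its width: an aluminium strip 3 mm thick, 22 mm wide (stage y = 108 to 130 mm), with a line every 5 mm on both faces; the topmost, longest line is the pointer's level position
- index_nose (a point): Nose of the sliding index: a steel block 5 mm high, 12 mm wide, 22 mm long, clamped astride the scale with a round dark screw head on each side, nose 2 mm beyond the pointer's tip. This point is the middle of the nose, 8 to 22 mm below the pointer's level position (differs); it stays put. The pointer is on the index when its tip is at this height
- cup_seat (a point): Middle of the upper face (66 mm above the bench) of the tilt plate: aluminium, 110 mm square, 8 mm thick, set cornerwise, corners 78 mm out on the stage's axes. The +y corner is sprung; the -y corner rests on a stop and cannot go down. Round this point stands the black rubber egg cup, 44 mm wide, 14 mm high. Axes as the stage's when level
- egg: Cream egg, loose, 57 mm high, 43 mm wide, standing narrow end down in the rubber cup in the middle of the tilt plate; its top is about 127 mm above the bench. Origin: its lower tip, about 4 mm above cup_seat; z along its length
- egg_cup: Bystander, loose: wooden egg cup with a pale greenish egg, 68 mm high, 48 mm wide, beside the stage. Origin: centre of its foot
- caliper: Bystander, loose: steel sliding caliper with black display head, 200 mm long (along its y), 13 mm high, lying beside the stage. Origin: middle of the beam, on the bench
- tape_measure: Bystander, loose: round orange tape measure, 50 mm across, 18 mm high, near the scale. Origin: centre of its underside
- pencil: Bystander, loose: flat dark red pencil, 165 mm long (along its x), 7 mm high, beside the stage. Origin: under its middle
- egg_tray: Bystander, loose: grey pulp tray 120 x 180 mm with four eggs, 69 mm high, on the left. Origin: centre of its underside
- torch: Bystander, loose: black candling torch, 135 mm long (along its x), 36 mm high, lying on the right. Origin: under its middle
- stapler: Bystander, loose: blue stapler, 140 mm long (along its x), 56 mm high, on the right. Origin: centre of its underside
- loupe: Bystander, loose: brass-rimmed loupe, 68 mm across, 12 mm high, lying on the left. Origin: centre of its underside

How it is judged (in metres and radians):
On the way:
1. a finger on the thumb pad keeps the pointer tip level with the index nose (within 2.5 mm in height) for 0.8 s (z of pointer in the frame of index_nose between -0.0025 and 0.0025 m and contact force between the fingers and thumb_pad above 0.5 N), for 0.8 s.
At the end, for the whole second after the job is handed in: The plate is back at level (joint below 0.015 rad), and the egg stands at rest in its cup (lower tip within 8 mm of cup_seat, upright within 0.15 rad) (value of joint tilt_plate below 0.015 rad and distance between egg and cup_seat below 0.008 m and angle between egg's own z axis and vertical below 0.15 rad and linear speed of egg below 0.02 m/s); the robot touches nothing.
It fails at once if the pointer runs past the index by more than 6 mm (z of pointer in the frame of index_nose below -0.006 m).
It fails at once if the plate springs back (faster than 1.5 rad/s, 90 mm/s at the thumb pad) (velocity of joint tilt_plate below -1.5 rad/s).
It fails at once if the robot touches the egg, or the egg is lifted or jolted out of its cup (contact force between any of the arm, the fingers and egg above 0.3 N or distance between egg and cup_seat above 0.012 m).
It fails at once if the pointer itself is pushed, or the index is shifted by more than 3 mm (contact force between any of the fingers, the arm and pointer above 0.5 N or distance of index_nose from where it was at the start of the episode above 0.003 m).
It fails at once if a bystander is moved by more than 10 mm (distance of any of egg_cup, caliper, tape_measure, pencil, egg_tray, torch, stapler, loupe from where it was at the start of the episode above 0.01 m).
It also fails if it takes over 43 s, if anything falls off the work surface, if the arm or the gripper's body presses on something with over 40 N, if the wrist force passes 120 N, or if a joint passes its speed limit or range.

## Working session

There is one attempt and no reset: what is moved stays moved. The work goes in short steps, Python scripts to look and compute and a shell command to move; the robot and the scene stay as the last step left them, time stands still between calls to the robot, and variables do not carry over. Pictures are saved under pics/ and viewed, at most 11 in all, crops included, and the job is handed in when it is done.

```bash
mkdir -p pics; ls; python3 - <<'E'
from rig import status, get_image, env
import cv2
for n in("side","top"):
    d=get_image(n); cv2.imwrite(f"pics/{n}0.png",d["color"][:,:,::-1])
    print(n,{k:v for k,v in d.items() if k!="color"})
s=status.observe();print(s)
E
```

```text
pics
side {'vertical_fov': 57.57673016351252, 'cx': 274.4067495489416, 'cy': 212.0313557344688, 'xyz': array([0.34425335, 0.79907479, 0.73555324]), 'orientation': array([[-0.97734123, -0.13436187,  0.16355738],
       [-0.21159482,  0.59959503, -0.77182474],
       [ 0.00563562, -0.78894403, -0.61443922]])}
top {'vertical_fov': 48.211618774050066, 'cx': 276.5476783065278, 'cy': 218.0112411379432, 'xyz': array([3.42862279e-01, 1.11310599e-03, 1.67925822e+00]), 'orientation': array([[ 0.01655299, -0.99463263,  0.10213687],
       [-0.99983603, -0.01721604, -0.00561365],
       [ 0.00734191, -0.1020272 , -0.99475452]])}
{'time_s': 0.1, 'q': array([-7.83989799e+01,  2.18371774e+01,  7.43775561e+01,  1.02173167e-03,
        8.38590909e+01, -1.23370104e+01]), 'qvel': array([-0.08434937,  0.00285255, -0.07340799, -0.05635315, -0.01167916,
        0.03519249]), 'joint_efforts': array([ 4.17825737e-03, -4.49218905e+01, -2.31658924e+01, -1.74364541e-04,
        3.68355351e-03, -2.42013662e-07]), 'position': array([ 0.22310071, -0.50244108,  0.23078988]), 'tool_rot': array([[ 9.13985652e-01,  4.05746435e-01, -2.41739388e-04],
       [ 4.05746402e-01, -9.13984822e-01,  1.26572442e-03],
       [ 2.92617040e-04, -1.25493885e-03, -9.99999170e-01]]), 'ft_force': array([-0.89634625,  0.44446656,  0.58501345]), 'wrist_torque': array([3.30421020e-02, 2.19783478e-03, 7.93533042e-05]), 'gripper_force': 0.0, 'grip_width': 0.08558385768657463}
```

View pics/side0.png

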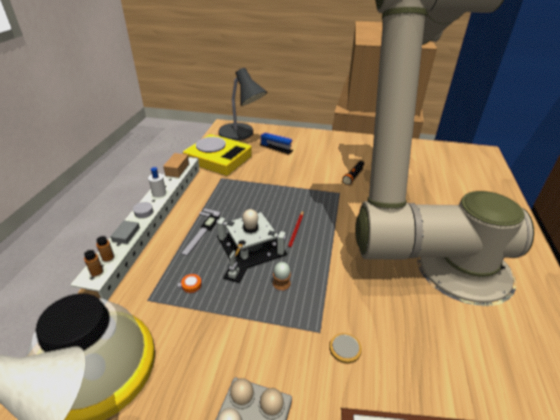

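View pics/top0.png

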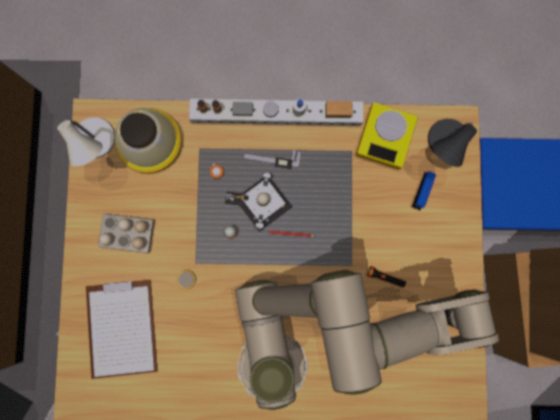

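Side view: stage around (248,235), scale towards the camera near (236,265). Top view: egg (263,199), scale at about (233,198), so stage +y points to world +y. I'll enlarge both.

```bash
python3 - <<'E'
import cv2
for n,(x,y,w,h,s) in {"side":(205,200,95,80,7.5),"top":(215,168,80,65,9)}.items():
    im=cv2.imread(f"pics/{n}0.png")[y:y+h,x:x+w]
    cv2.imwrite(f"pics/{n}0c.png",cv2.resize(im,None,fx=s,fy=s,interpolation=cv2.INTER_CUBIC))
E
```

```text
(no output)
```

View pics/side0c.png

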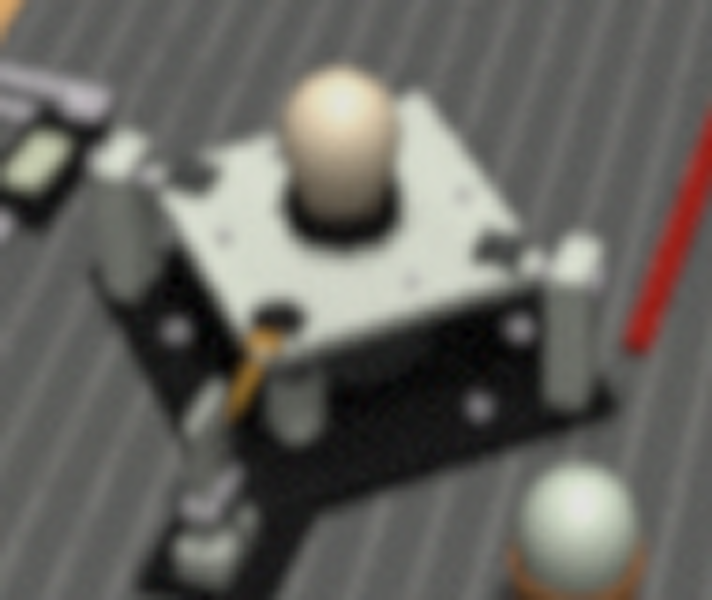

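View pics/top0c.png

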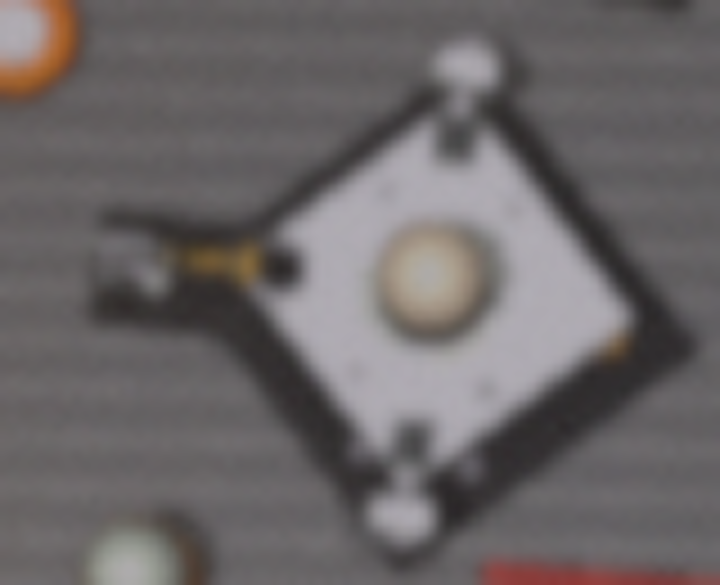

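Top crop: post tops at (468,65) and (403,517), pad (285,267), pointer tip (175,258). Side crop: post tops (122,150) and (578,253), pad (278,318), pointer tip (232,415), scale top about (212,382), index about (210,495).

```bash
cat > h.py <<'E'
import numpy as np
C={'side':(57.57673016351252,274.4067495489416,212.0313557344688,[0.34425335,0.79907479,0.73555324],[[-0.97734123,-0.13436187,0.16355738],[-0.21159482,0.59959503,-0.77182474],[0.00563562,-0.78894403,-0.61443922]]),
'top':(48.211618774050066,276.5476783065278,218.0112411379432,[.342862279,.00111310599,1.67925822],[[0.01655299,-0.99463263,0.10213687],[-0.99983603,-0.01721604,-0.00561365],[0.00734191,-0.1020272,-0.99475452]])}
CR={'side':(205,200,7.5),'top':(215,168,9)}
def ray(n,u,v):
    f,cx,cy,p,R=C[n]; f=210/np.tan(np.radians(f/2))
    d=np.array(R)@[(u-cx)/f,(v-cy)/f,1]; return np.array(p),d
def full(n,c): ox,oy,s=CR[n]; return (c[0]+.5)/s-.5+ox,(c[1]+.5)/s-.5+oy
def onz(n,c,z):
    p,d=ray(n,*full(n,c)); return p+d*(z-p[2])/d[2]
def proj(n,P):
    f,cx,cy,p,R=C[n]; f=210/np.tan(np.radians(f/2)); q=np.array(R).T@(np.array(P)-p)
    u,v=q[0]/q[2]*f+cx,q[1]/q[2]*f+cy; ox,oy,s=CR[n]
    return np.round([(u-ox+.5)*s-.5,(v-oy+.5)*s-.5],1)
E
python3 - <<'E'
from h import *
np.set_printoptions(precision=4,suppress=True)
pts={'top':[(468,65),(403,517),(285,267),(175,258)],'side':[(122,150),(578,253),(278,318),(232,415)]}
for n in pts:
    a,b,c,t=[onz(n,p,z) for p,z in zip(pts[n],(.072,.072,.070,.062))]
    print(n,a,b,c,t,np.linalg.norm(a-b))
    x=(a-b)/np.linalg.norm(a-b); y=np.cross([0,0,1],x); o=(a+b)/2
    print(' yaw',np.degrees(np.arctan2(x[1],x[0])),'o',o,'pad',(c-o)@x,(c-o)@y,'tip',(t-o)@x,(t-o)@y)
    P=lambda sx,sy,z:o*[1,1,0]+x*sx+y*sy+np.array([0,0,z])
    for m in ('side','top'):
        print('  ',m,'post',proj(m,P(.088,0,.072)),proj(m,P(-.088,0,.072)),'pad',proj(m,P(0,.06,.07)),'tip',proj(m,P(0,.104,.062)),'scaletop',proj(m,P(0,.119,.08)),'nose z=54,40',proj(m,P(0,.106,.054)),proj(m,P(0,.106,.04)),'idx far end',proj(m,P(0,.128,.054)),proj(m,P(0,.128,.04)))
E
```

```text
top [0.6583 0.0293 0.072 ] [0.4827 0.0508 0.072 ] [0.5786 0.0982 0.07  ] [0.5825 0.1412 0.062 ] 0.1768768368858822
 yaw -6.992159648192197 o [0.5705 0.04   0.072 ] pad 0.0009504694879691423 0.05869773254369131 tip -0.0003853955933614088 0.10190663422910633
   side post [122.7 147.4] [577.4 253.1] pad [279.9 309.2] tip [229.4 410.5] scaletop [207.6 401.1] nose z=54,40 [228.3 431.6] [230.7 461.2] idx far end [201.3 476. ] [203.9 505.7]
   top post [467.8  66.1] [403.2 515.9] pad [281.3 269. ] tip [169.8 256.3] scaletop [127.  243.9] nose z=54,40 [166.4 258.6] [169.5 263.9] idx far end [110.4 250.8] [113.9 256.2]
side [0.6576 0.0308 0.072 ] [0.483  0.0506 0.072 ] [0.5772 0.104  0.07  ] [0.5817 0.1451 0.062 ] 0.17580116832145334
 yaw -6.476491648966174 o [0.5703 0.0407 0.072 ] pad -0.00029806278537226286 0.06368728231086615 tip -0.00047692286967459044 0.10504054296756107
   side post [121.8 149.9] [578.3 253.1] pad [281.3 311. ] tip [231.9 412.6] scaletop [210.6 403.4] nose z=54,40 [230.9 433.7] [233.3 463.4] idx far end [204.4 478.4] [207.1 508.1]
   top post [464.   66.3] [403.4 516.6] pad [279.3 270.8] tip [167.7 259.1] scaletop [124.8 247.1] nose z=54,40 [164.3 261.5] [167.3 266.8] idx far end [108.2 254.2] [111.7 259.5]
```

```bash
cat >> h.py <<'E'
Y=np.radians(-6.8); X_=np.array([np.cos(Y),np.sin(Y),0]);Y_=np.array([-np.sin(Y),np.cos(Y),0])
def W(x,y,z): return np.array([.5704,.0403,0])+X_*x+Y_*y+np.array([0,0,z])
def shot(n,name,box,s,k=8):
    from rig import get_image
    import cv2
    im=np.mean([get_image(n)["color"].astype(float) for _ in range(k)],0)
    np.save(f"pics/{name}.npy",im)
    x,y,w,h=box; c=cv2.resize(im[y:y+h,x:x+w],None,fx=s,fy=s,interpolation=cv2.INTER_CUBIC).clip(0,255).astype('uint8')
    return c[:,:,::-1].copy()
E
python3 - <<'E'
from h import *; import cv2
CR['side']=(222,245,19); c=shot('side','s1',(222,245,28,31),19)
CR['top']=(222,188,14); t=shot('top','t1',(222,188,28,20),14)
m=np.zeros((590,28*19+8,3),'uint8'); m[:589,:532]=c; cv2.imwrite('pics/z1.png',cv2.convertScaleAbs(m,alpha=1.3))
for z in (.054,.047,.040):
  print(z,'nose',proj('side',W(0,.106,z)),'topface corners',[list(proj('side',W(sx,sy,z+.0025))) for sx,sy in((.006,.106),(-.006,.106),(-.006,.128),(.006,.128))],'screws',proj('side',W(-.009,.117,z)),proj('side',W(.009,.117,z)))
print('tip',proj('side',W(0,.104,.062)),'scale top',proj('side',W(0,.108,.08)),proj('side',W(0,.130,.08)),'foot',proj('side',W(0,.108,.01)),proj('side',W(0,.130,.01)))
E
```

```text
0.054 nose [258.8 241.3] topface corners [[np.float64(216.1), np.float64(217.2)], [np.float64(299.5), np.float64(238.4)], [np.float64(231.9), np.float64(351.5)], [np.float64(147.3), np.float64(329.5)]] screws [288.1 313.4] [162.3 281. ]
0.047 nose [261.8 279. ] topface corners [[np.float64(219.3), np.float64(254.9)], [np.float64(302.3), np.float64(276.2)], [np.float64(235.1), np.float64(389.4)], [np.float64(150.9), np.float64(367.5)]] screws [291.  351.2] [165.8 318.8]
0.04 nose [264.8 316.3] topface corners [[np.float64(222.5), np.float64(292.4)], [np.float64(305.1), np.float64(313.6)], [np.float64(238.3), np.float64(427.0)], [np.float64(154.5), np.float64(405.0)]] screws [293.9 388.6] [169.2 356.2]
tip [261.4 187.8] scale top [241.1 108.4] [171.5 221. ] foot [271.5 482.8] [205.5 596.7]
```

View pics/z1.png

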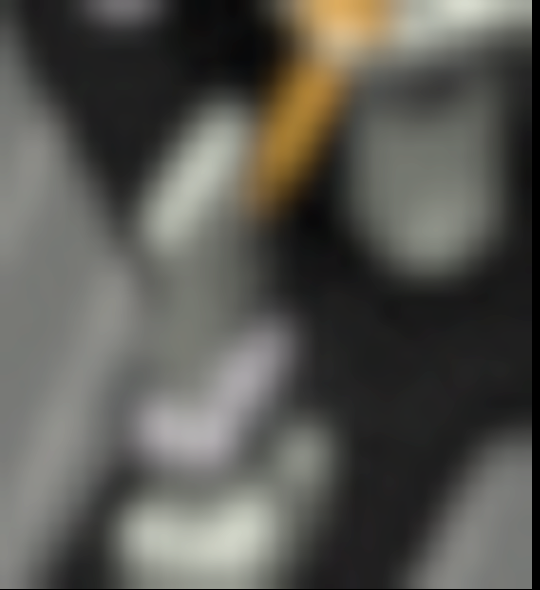

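The lilac index sits with its strip running from (285,330) to (220,440) and its end face around (180,430). That matches a nose height of about 40 mm, near the lower limit of its range. The stage is at (0.570, 0.040) with yaw −6.8°, so the pad is at about (0.578, 0.100). I'll press with the gripper shut, leaning 12° away from the egg.

```bash
python3 -m handwheel '17 28 3 0 0 57 0;17 28 3 0 0 57 0;17 28 3 0 0 57 0;17 28 3 0 0 57 0;17 28 3 0 0 57 0;17 28 3 0 0 57 0;17 28 3 0 0 57 0;17 28 3 0 0 57 0' 20
python3 -m handwheel '18.5 32.5 0 0 0 2.3 0;18.5 32.5 0 0 0 2.3 0;18.5 32.5 0 0 0 2.3 0;18.5 32.5 0 0 0 2.3 0;18.5 32.5 0 0 0 2.3 0;18.5 32.5 0 0 0 2.3 0;18.5 32.5 0 0 0 2.3 0;18.5 32.5 0 0 0 2.3 0'
python3 - <<'E'
from rig import status; from h import *; from scipy.spatial.transform import Rotation as R
s=status.observe(); T=s['tool_rot']; print(s['time_s'],s['position'],T,s['ft_force'])
G=np.array([Y_,np.cross([0,0,-1],Y_),[0,0,-1]]).T; G=R.from_rotvec(np.radians(-12)*X_)*R.from_matrix(G)
print((G*R.from_matrix(T).inv()).as_rotvec(degrees=True), W(0,.0625,.071)-s['position'])
E
```

```text
time_s: 1.57
position: [0.3939, -0.2205, 0.2618]
tool_rot: [[0.151, 0.989, 0.001], [0.989, -0.151, -0.0], [-0.0, 0.001, -1.0]]
ft_force: [0.2, -0.8, 0.2]
grip_width: 0.0005
gripper_force: 0.0
time_s: 2.23
position: [0.5587, 0.0692, 0.2614]
tool_rot: [[0.118, 0.993, 0.0], [0.993, -0.118, -0.0], [-0.0, 0.0, -1.0]]
ft_force: [0.3, -1.3, -0.7]
grip_width: -0.0002
gripper_force: 0.0
2.2333 [0.55866574 0.06920516 0.26144027] [[ 1.17506372e-01  9.93072079e-01  3.15209251e-04]
 [ 9.93072125e-01 -1.17506340e-01 -1.19839360e-04]
 [-8.19700369e-05  3.27107409e-04 -9.99999943e-01]] [ 0.26468231 -1.32994805 -0.69804766]
[-11.90936101   1.4334511   -0.0535641 ] [ 0.01913451  0.03315518 -0.19044027]
```

```bash
python3 -m handwheel '1.9 3.3 -12 -11.9 1.4 0 0;1.9 3.3 -12 -11.9 1.4 0 0;1.9 3.3 -12 -11.9 1.4 0 0;1.9 3.3 -12 -11.9 1.4 0 0;1.9 3.3 -12 -11.9 1.4 0 0;1.9 3.3 -12 -11.9 1.4 0 0;1.9 3.3 -12 -11.9 1.4 0 0;1.9 3.3 -12 -11.9 1.4 0 0'
python3 - <<'E'
from rig import status; from h import *; import cv2
s=status.observe(); print(s['position'],W(0,.0625,.071)-s['position'],s['ft_force'])
a=shot('side','s2',(215,170,60,60),9.5,4); b=shot('top','t2',(235,180,30,40),14.2,4)
m=np.zeros((600,800,3),'uint8'); m[:,:][:a.shape[0],:400]=a[:600,100:500]; m[:b.shape[0],400:][:, :400]=b[:600,:400]; cv2.imwrite('pics/z2.png',m)
E
```

```text
time_s: 2.9
position: [0.5778, 0.099, 0.144]
tool_rot: [[0.118, 0.993, -0.02], [0.971, -0.119, -0.206], [-0.207, 0.005, -0.978]]
ft_force: [-0.1, -0.1, -0.5]
grip_width: 0.0001
gripper_force: 0.0
[0.57783341 0.09901901 0.14395952] [-3.31576628e-05  3.34132987e-03 -7.29595218e-02] [-0.07185083 -0.09276672 -0.45773841]
```

View pics/z2.png

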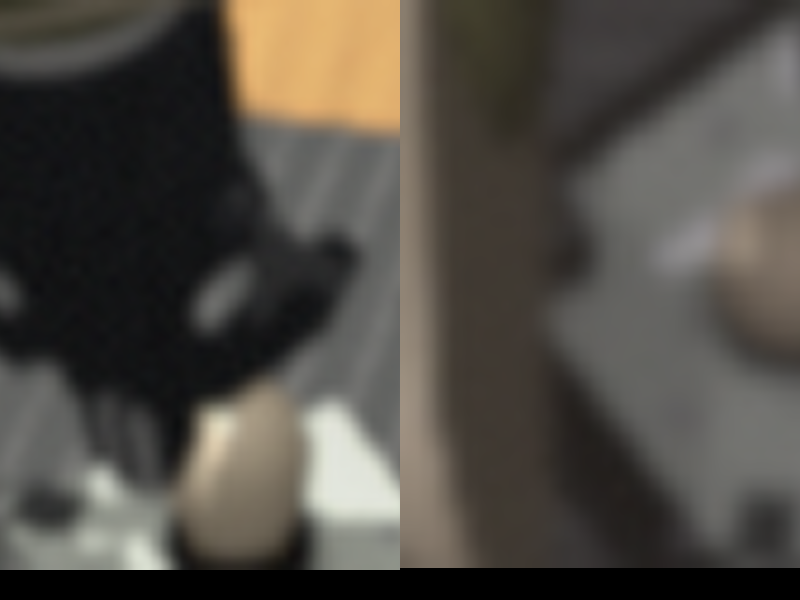

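The side view shows the gripper above the pad with its fingertips left of the egg, which is clear. The top view is mostly covered by the arm. Next I'll go down to just above the pad.

```bash
python3 -m handwheel '0 0.35 -3 0 0 0 0;0 0.35 -5 0 0 0 0;0 0.35 -6.3 0 0 0 0;0 0.35 -6.3 0 0 0 0;0 0.35 -6.3 0 0 0 0;0 0.35 -6.3 0 0 0 0'
python3 - <<'E'
from rig import status; from h import *; import cv2
s=status.observe(); print(s['position'],W(0,.0625,.071)-s['position'],s['ft_force'])
a=shot('side','s3',(210,215,60,64),9.3,4); cv2.imwrite('pics/z3.png',a)
E
```

```text
time_s: 3.8
position: [0.5776, 0.1035, 0.0794]
tool_rot: [[0.115, 0.993, -0.023], [0.971, -0.118, -0.206], [-0.207, 0.002, -0.978]]
ft_force: [0.6, -0.3, 0.8]
grip_width: 0.0001
gripper_force: 0.0
[0.57764046 0.10353107 0.07935751] [ 0.00015979 -0.00117073 -0.00835751] [ 0.55355158 -0.27152728  0.84172976]
```

View pics/z3.png

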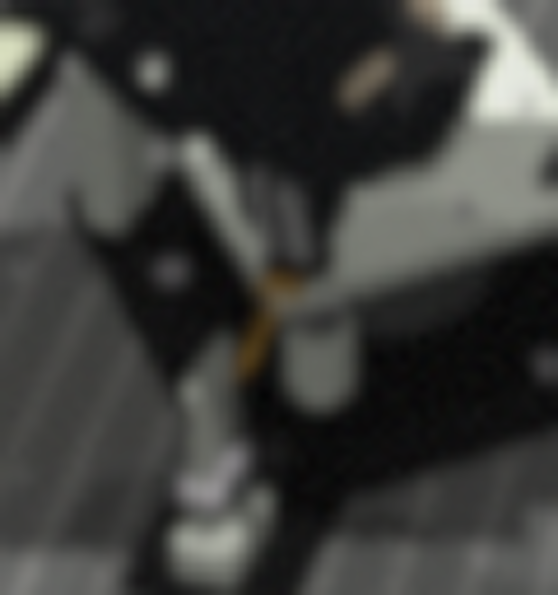

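The pointer tip is at (243,375), the index at (210,480), and the fingertips are just above the pad at (290,265). I'll press slowly and check partway down.

```bash
python3 -m handwheel '0 -0.1 -0.2 0 0 0 0;0 -0.1 -0.4 0 0 0 0;0 -0.1 -0.6 0 0 0 0;0 -0.1 -0.7 0 0 0 0;0 -0.1 -0.7 0 0 0 0;0 -0.1 -0.7 0 0 0 0' | egrep 'posi|ft'
python3 -m handwheel '0 0 -0.1 0 0 0 0;0 0 -0.2 0 0 0 0;0 0 -0.3 0 0 0 0;0 0 -0.4 0 0 0 0;0 0 -0.5 0 0 0 0;0 0 -0.6 0 0 0 0;0 0 -0.6 0 0 0 0;0 0 -0.6 0 0 0 0'| egrep 'posi|ft'
python3 - <<'E'
from rig import status; import numpy as np
from h import *
a=shot('side','s4',(222,235,28,31),19,6)
s=status.observe(); print(s['time_s'],s['position'],s['ft_force'])
E
```

```text
position: [0.5771, 0.1025, 0.0712]
ft_force: [0.3, -0.3, -0.4]
position: [0.5772, 0.1028, 0.0655]
ft_force: [1.0, 4.6, 4.0]
5.4667 [0.57721284 0.10276291 0.06542608] [-0.33642754  4.91826336  4.76549435]
```

```bash
python3 -m handwheel '0 0.02 -0.1 0 0 0 0;0 0.05 -0.2 0 0 0 0;0 0.08 -0.3 0 0 0 0;0 0.1 -0.4 0 0 0 0;0 0.1 -0.5 0 0 0 0;0 0.1 -0.5 0 0 0 0;0 0.1 -0.5 0 0 0 0'| egrep 'posi|ft'
cat > v.py <<'E'
import sys
from rig import status; from h import *; import cv2
CR['side']=(222,245,19)
n=sys.argv[1]; a=shot('side',n,(222,245,28,31),19,6); cv2.imwrite(f'pics/{n}.png',cv2.convertScaleAbs(a,alpha=1.4))
s=status.observe(); print(s['time_s'],s['position'],s['ft_force'])
for k in ('s1','s4',n):
    im=np.load(f'pics/{k}.npy')[245:276,222:250]; im=cv2.resize(im,None,fx=19,fy=19,interpolation=cv2.INTER_CUBIC)
    d=im[:,:,0]-im[:,:,2]; m=(d>25).astype('uint8'); q,l,st,c=cv2.connectedComponentsWithStats(m); i=1+st[1:,4].argmax()
    ys,xs=np.where(l==i); yb=ys.max(); print(k,'brass bottom',yb,'x',xs[ys>yb-6].mean(),'left',xs.min(),'at y',ys[xs==xs.min()].mean())
for th in (0,.09,.17,.19,.21):
    print(th,'tip',[proj('side',W(0,.104*np.cos(th)-.0015*np.sin(th),.062-.104*np.sin(th)-.0015))])
E
python3 v.py s5
```

```text
position: [0.5773, 0.103, 0.0606]
ft_force: [0.5, 1.9, 6.6]
6.35 [0.57724088 0.10302183 0.06058961] [0.77583769 1.52630228 6.34062365]
s1 brass bottom 213 x 264.408 left 242 at y 186.5
s4 brass bottom 234 x 276.9122807017544 left 259 at y 209.5
s5 brass bottom 271 x 280.0 left 267 at y 244.5
0 tip [array([262., 196.])]
0.09 tip [array([267.7, 243.8])]
0.17 tip [array([274.8, 281.9])]
0.19 tip [array([276.9, 290.8])]
0.21 tip [array([279.1, 299.4])]
```

View pics/s5.png

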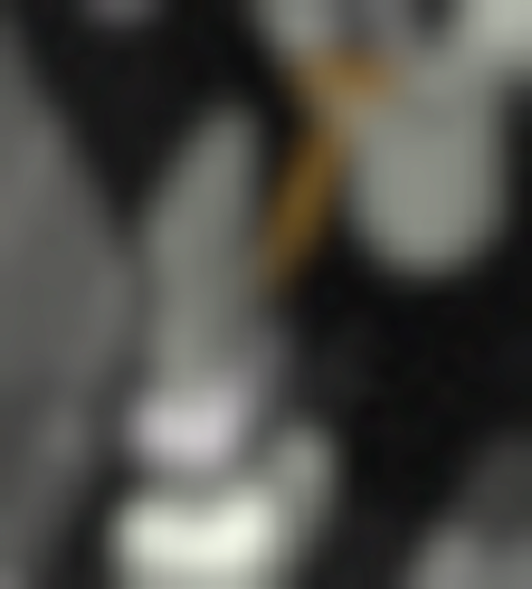

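The brass tip is now at about (270,285) and the index end face is centred at (187,430), which is in shadow. The brass threshold depends on the light, so I'll measure the tip by the half-height of its own profile.

```bash
cat > t.py <<'E'
import sys,cv2; from h import *
CR['side']=(222,245,19)
from scipy.optimize import brentq
def tp(th): return proj('side',W(0,.104*np.cos(th),.062-.104*np.sin(th)))[1]
def row(k):
    im=np.load(f'pics/{k}.npy')[245:276,222:250]; im=cv2.resize(im,None,fx=19,fy=19,interpolation=cv2.INTER_CUBIC)
    d=im[:,:,0]-im[:,:,2]; p=d[:,235:330].max(1); g=np.median(d[5:60,0:60]); 
    i0=int(np.argmax(p[:]));  # bright root
    pl=np.median(p[i0+30:i0+75]) if 0 else None
    # last row above half of the blade's plateau
    out=[]
    for thr in (.4,.5,.6):
        last=np.where(p>.5*p[80:].max())[0].max(); pl=np.median(p[last-70:last-25]); out.append(np.where(p-g>thr*(pl-g))[0].max())
    return np.array(out),round(pl,1)
r0,_=row('s1')
for k in sys.argv[1:]:
    r,pl=row(k); sh=r-r0; print(k,r,pl,'shift',sh,'theta',[round(brentq(lambda t:tp(t)-tp(0)-x,-.02,.3),3) for x in sh])
E
python3 t.py s1 s3 s4 s5
```

```text
s1 [204 197 188] 86.2 shift [0 0 0] theta [0.0, 0.0, 0.0]
s3 [205 200 195] 51.0 shift [1 3 7] theta [0.002, 0.005, 0.012]
s4 [239 235 230] 46.9 shift [35 38 42] theta [0.064, 0.07, 0.077]
s5 [282 275 267] 45.3 shift [78 78 79] theta [0.15, 0.15, 0.152]
```

```bash
python3 -m handwheel '0 0.02 -0.08 0 0 0 0;0 0.04 -0.16 0 0 0 0;0 0.05 -0.24 0 0 0 0;0 0.05 -0.32 0 0 0 0;0 0.05 -0.32 0 0 0 0;0 0.05 -0.32 0 0 0 0'| egrep 'posi|ft'
python3 v.py s6 | head -1; python3 t.py s6
```

```text
position: [0.5773, 0.103, 0.0576]
ft_force: [-1.3, -0.3, 8.0]
7.15 [0.57726857 0.10302318 0.05764504] [-0.00767211 -0.51655719  7.51907647]
s6 [311 306 301] 42.8 shift [107 109 113] theta [0.214, 0.219, 0.228]
```

View pics/s6.png

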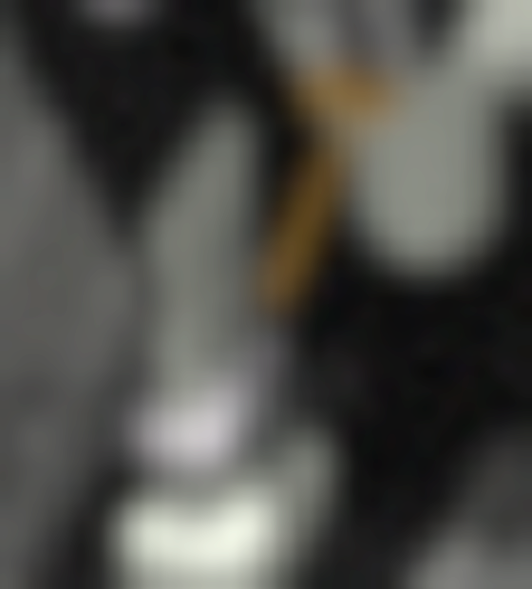

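```bash
python3 - <<'E'
import cv2; from h import *
CR['side']=(222,245,19)
for k in('s1','s5','s6'):
    im=np.load(f'pics/{k}.npy')[245:276,222:250]; im=cv2.resize(im,None,fx=19,fy=19,interpolation=cv2.INTER_CUBIC)
    d=(im[:,:,0]+im[:,:,2])/2-im[:,:,1]; d=cv2.GaussianBlur(d,(0,0),5)
    print(k)
    for x in (165,185,205): print('  col',x,[(y,round(d[y,x],1)) for y in range(370,500,12)])
    for s in (.81,):  # along -x strip centre line
        if k=='s1': print('  strip',[(y,round(d[y,int(289-67*(y-309)/114+3)],1)) for y in range(270,440,12)])
for z in (.039,.040,.042,.044): print(z,'end face top/bottom at x=+-4',[proj('side',W(x,.128,z+e)) for x in(.004,-.004) for e in(.0025,-.0025)])
E
```

```text
s1
  col 165 [(370, np.float64(-2.7)), (382, np.float64(-2.0)), (394, np.float64(-1.0)), (406, np.float64(-0.1)), (418, np.float64(1.1)), (430, np.float64(1.9)), (442, np.float64(2.1)), (454, np.float64(1.6)), (466, np.float64(0.2)), (478, np.float64(-1.8)), (490, np.float64(-3.4))]
  col 185 [(370, np.float64(-3.0)), (382, np.float64(-2.6)), (394, np.float64(-2.0)), (406, np.float64(-1.3)), (418, np.float64(-0.1)), (430, np.float64(1.0)), (442, np.float64(1.5)), (454, np.float64(1.3)), (466, np.float64(0.3)), (478, np.float64(-1.5)), (490, np.float64(-3.2))]
  col 205 [(370, np.float64(-2.4)), (382, np.float64(-1.9)), (394, np.float64(-1.0)), (406, np.float64(0.1)), (418, np.float64(0.9)), (430, np.float64(1.5)), (442, np.float64(2.3)), (454, np.float64(2.2)), (466, np.float64(0.9)), (478, np.float64(-1.0)), (490, np.float64(-3.0))]
  strip [(270, np.float64(0.5)), (282, np.float64(0.1)), (294, np.float64(-0.5)), (306, np.float64(0.4)), (318, np.float64(0.9)), (330, np.float64(0.9)), (342, np.float64(1.8)), (354, np.float64(2.4)), (366, np.float64(2.5)), (378, np.float64(2.5)), (390
[... 1621 characters left out ...]
 np.float64(-0.1)), (418, np.float64(1.0)), (430, np.float64(1.9)), (442, np.float64(2.3)), (454, np.float64(1.8)), (466, np.float64(0.3)), (478, np.float64(-1.4)), (490, np.float64(-3.4))]
0.039 end face top/bottom at x=+-4 [array([168.9, 414. ]), array([171.4, 440.6]), array([224.8, 428.7]), array([227.1, 455.3])]
0.04 end face top/bottom at x=+-4 [array([168.4, 408.7]), array([170.9, 435.3]), array([224.3, 423.4]), array([226.6, 450. ])]
0.042 end face top/bottom at x=+-4 [array([167.4, 398. ]), array([169.9, 424.7]), array([223.4, 412.7]), array([225.7, 439.4])]
0.044 end face top/bottom at x=+-4 [array([166.4, 387.3]), array([168.9, 414. ]), array([222.5, 401.9]), array([224.8, 428.7])]
```

All the evidence puts the index at the bottom of its range, about 40 mm. I'll nudge slightly down and hold.

```bash
python3 -m handwheel '0 0 -0.03 0 0 0 0;0 0 -0.03 0 0 0 0;0 0 -0.03 0 0 0 0;0 0 -0.03 0 0 0 0;0 0 -0.03 0 0 0 0;0 0 -0.03 0 0 0 0;0 0 -0.03 0 0 0 0;0 0 -0.03 0 0 0 0'| egrep 'posi|ft'
python3 -m handwheel '0 0 0 0 0 0 0;0 0 0 0 0 0 0;0 0 0 0 0 0 0;0 0 0 0 0 0 0;0 0 0 0 0 0 0;0 0 0 0 0 0 0;0 0 0 0 0 0 0;0 0 0 0 0 0 0'| egrep 'posi|ft'
python3 v.py s7 | head -1; python3 t.py s7
```

```text
position: [0.5773, 0.103, 0.0574]
ft_force: [-0.7, -0.5, 7.7]
position: [0.5773, 0.103, 0.0574]
ft_force: [-0.2, -0.7, 8.4]
8.7833 [0.57726485 0.102981   0.05738015] [-0.9336284  -0.99934855  9.13871155]
s7 [300 294 288] 46.9 shift [ 96  97 100] theta [0.189, 0.191, 0.198]
```

```bash
sed -i 's/19,6)/19,20)/' v.py; python3 v.py s8 | head -1; python3 t.py s8
```

```text
9.7833 [0.57726443 0.10299433 0.05736305] [-0.26948    -1.39858225  8.08508185]
s8 [300 294 288] 48.0 shift [ 96  97 100] theta [0.189, 0.191, 0.198]
```

The image gives a tip height of about 42 mm and the kinematics about 41 mm. I'll lower it 0.6 mm and hold, so it is centred on the index either way.

```bash
python3 -m handwheel '0 0 -0.03 0 0 0 0;0 0 -0.06 0 0 0 0;0 0 -0.06 0 0 0 0;0 0 -0.06 0 0 0 0;0 0 -0.06 0 0 0 0;0 0 -0.06 0 0 0 0;0 0 -0.06 0 0 0 0;0 0 -0.06 0 0 0 0'| egrep 'posi|ft'
python3 v.py s9 | head -1; python3 t.py s6 s9
```

```text
position: [0.5773, 0.103, 0.0568]
ft_force: [-0.2, -0.8, 7.9]
11.45 [0.57725612 0.10299179 0.05677788] [-0.73957488 -0.32122522  8.99442454]
s6 [311 306 301] 42.8 shift [107 109 113] theta [0.214, 0.219, 0.228]
s9 [305 298 292] 53.0 shift [101 101 104] theta [0.2, 0.2, 0.207]
```

View pics/s9.png

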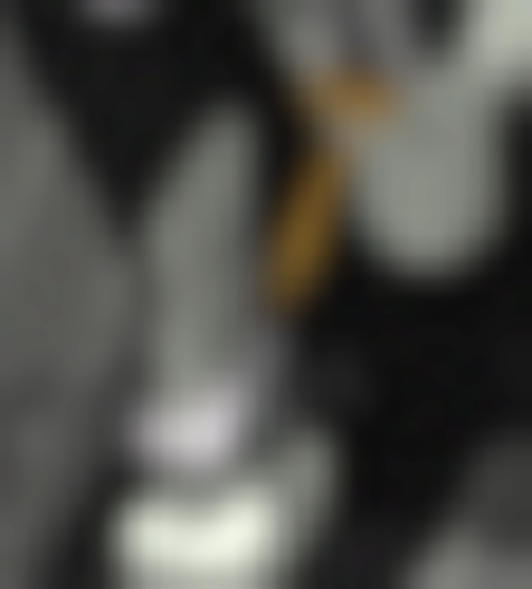

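The tip is now at (288,305), next to the nose, at about 40–41 mm. I'll add one more slight nudge and hold, since the index can only be at 40 mm or marginally lower. Then I'll ease up.

```bash
python3 -m handwheel '0 0 -0.03 0 0 0 0;0 0 -0.06 0 0 0 0;0 0 -0.06 0 0 0 0;0 0 -0.06 0 0 0 0;0 0 -0.06 0 0 0 0;0 0 -0.06 0 0 0 0;0 0 -0.06 0 0 0 0;0 0 -0.06 0 0 0 0'| egrep 'posi|ft'
python3 v.py s10 | head -1; python3 t.py s10
python3 -m handwheel '0 0 0.1 0 0 0 0;0 0 0.2 0 0 0 0;0 0 0.3 0 0 0 0;0 0 0.4 0 0 0 0;0 0 0.5 0 0 0 0;0 0 0.6 0 0 0 0;0 0 0.7 0 0 0 0;0 0 0.8 0 0 0 0'| egrep 'posi|ft'
python3 -m handwheel '0 -0.03 0.1 0 0 0 0;0 -0.06 0.2 0 0 0 0;0 -0.09 0.3 0 0 0 0;0 -0.1 0.4 0 0 0 0;0 -0.1 0.5 0 0 0 0;0 -0.1 0.6 0 0 0 0;0 -0.1 0.7 0 0 0 0;0 -0.1 0.8 0 0 0 0'| egrep 'posi|ft'
```

```text
position: [0.5773, 0.1029, 0.0563]
ft_force: [-0.8, -1.3, 8.3]
13.1167 [0.57726754 0.1029218  0.05625657] [-0.84148887 -1.56030445  9.23184246]
s10 [315 310 304] 47.7 shift [111 113 116] theta [0.223, 0.228, 0.235]
position: [0.5772, 0.1031, 0.0638]
ft_force: [0.6, -0.3, 4.3]
position: [0.5766, 0.103, 0.0713]
ft_force: [0.2, -0.9, 0.3]
```

```bash
python3 -m handwheel '0 0 0.2 0 0 0 0;0 0 0.6 0 0 0 0;0 0 1.5 0 0 0 0;0 0 4 0 0 0 0;0 0 7 0 0 0 0;0 0 10 0 0 0 0;0 0 13 0 0 0 0;0 0 16 0 0 0 0'| egrep 'posi|ft'
python3 -m handwheel '-5 -5 3 0 0 0 0;-10 -13 3 0 0 0 0;-12 -16 3 0 0 0 0;-14 -20 3 0 0 0 0;-14 -20 3 0 0 0 0;-14 -20 3 0 0 0 0;-14 -20 3 0 0 0 0;-14 -20 3 0 0 0 0'| egrep 'posi|ft'
python3 v.py s11 | head -1; python3 t.py s11
python3 - <<'E'
import cv2,numpy as np
a=np.load('pics/s11.npy')[195:275,205:300]; cv2.imwrite('pics/f.png',cv2.resize(a[:,:,::-1].astype('uint8'),None,fx=6,fy=6,interpolation=2))
E
```

```text
position: [0.5766, 0.1031, 0.234]
ft_force: [0.3, 0.2, -0.0]
position: [0.4361, -0.0982, 0.2626]
ft_force: [0.2, 0.1, 0.2]
16.7833 [ 0.43705864 -0.0970289   0.26162133] [ 0.16521584 -0.2140514   0.66525332]
s11 [203 196 187] 91.9 shift [-1 -1 -1] theta [-0.002, -0.002, -0.002]
```

View pics/f.png

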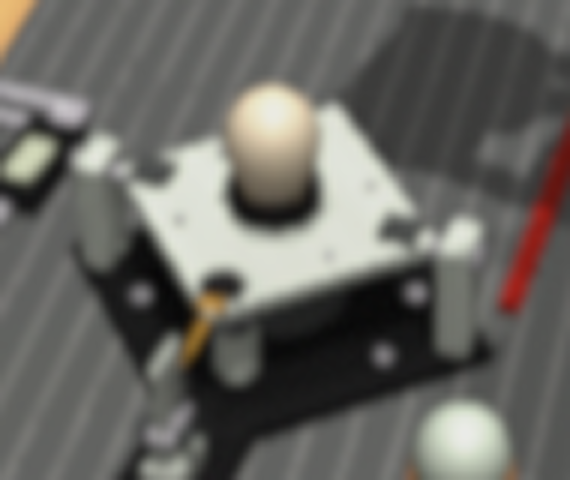

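The plate is level (pointer tip at (188,355) as at the start), the egg stands upright at (272,145), and the arm is clear.

```bash
python3 -c "
from rig import env
print(env.close_job())"
```

```text
the job is handed in; nothing more can be done
None
```

I handed the job in (no verdict was shown): I held the pointer at the index, at about 40 mm by my measurement (good to 1–2 mm), for over a second, then eased the plate back to level; the egg stands upright in its cup and the arm is clear.

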